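Stand the domed stake in its bench holder

ROBOT

A 6-joint arm with a two-finger parallel gripper is mounted at the origin on the work surface. World frame = base frame: x ahead of the robot, y to its left, z up, the work surface at z = 0. Lengths are in mm, angles in rad, forces in N, time in s.
With the tool pointing down it reaches from about 275 to 825 mm from the base axis. Payload 4.9 kg.
Tool frame: the origin (TCP) lies at the very end of the fingers, on their centre line; the grasp point (between the pads) lies 19 mm behind it; z points along the fingers, y is the line along which they close (so a half turn about z gives the same grasp; the last joint's range is limited). The gripper opens to 85 mm and grips with 20 to 120 N. Pads are 22 mm wide; open, the fingers measure 114 mm over their backs; the gripper's body (76 mm by 85 mm) begins 54 mm behind the grasp point. The pads swing forward as they close: fully open they stand 13 mm farther back than shut.
Start: joints at [-1.308, 0.326, -0.193, 1.052, 0, 1.437], TCP at [212.571, -507.279, 231.281] pointing down, gripper open.
Joint ranges: [-2.65, 2.65], [-0.97, 1.79], [-1.3, 1.35], [-1.93, 2.1], [-1.47, 1.37], [-3.14, 3.14]. Speed limits (rad/s): [2.57, 2.57, 3.14, 3.14, 3.14, 3.14].

INTERFACE

Orientations are given as [roll, pitch, yaw] about the fixed x, y, z axes, in that order (R = Rz(yaw) Ry(pitch) Rx(roll)).
In Python, from bench import bot, solve_ik, imaging gives the robot as it stands. Calls block until the motion is done:
- bot.move_ptp(position, orientation): joint-space move of the TCP to a pose.
- bot.movel(position, rot=None, max_speed=150, threshold=None): straight line of the TCP; rot=None keeps the orientation; max_speed is the mean speed in mm/s. With threshold (N) it stops when the force on the tool has changed by that much, and returns True; else False.
- bot.move_j(angles): joint-space move.
- bot.grip(opening, effort=None): opening from 0.0 (shut) to 1.0 (fully open); effort is the grip in N (None keeps the last); returns when the fingers have stopped.
- bot.dwell(seconds).
- solve_ik(position, orientation): joint angles nearest the present ones, or None.
- bot.get_state(): the state.
- imaging.capture(name): name is "side" or "top" or "wrist"; returns the picture (400x640x3 uint8, blue, green, red); there is no depth.
- imaging.camera_model(name): a dict with "K" (3x3 intrinsics, pixels), "position" and "rotation" of the camera in the world. Camera axes: x right, y up, looking along -z (the intrinsics and any distortion apply to the point x, -y, -z); pixel columns grow to the right and rows downward; lengths in mm; the calibration is good to about 2 mm. A picture is of the moment at which its call begins: read the wrist's pose just before it. camera_model takes no time and is no camera call; for the wrist camera it gives the pose at the moment of the call.
A pose or a line that the arm cannot do raises bot.IKError and nothing moves.
- bot.sign_off(): hands the job in; it is judged then, once.
The state is a dict: "t": time; "qpos": joint angles; "joint_velocities": joint speeds; "effort": joint torques, N m; "tcp_pos": TCP position; "orientation": TCP orientation; "contact_force": force on the tool from outside, world axes, zero at the start; "wrist_torque": the same for the moment, N m; "opening": opening from 0.0 (shut) to 1.0 (fully open); "gripper_force": force on a finger pad.
Only numpy, scipy, OpenCV 4.12 (cv2) and the standard library are available. Lean on these libraries where they do the work, as an engineer would, in place of code of your own. Each camera call takes 0.05 s, during which the arm holds its last target. There are 200 camera calls.

TASK

Set up for doming: take the round-topped steel stake out of the sloping wooden rack and stand it upright in the tapered socket of the steel stake holder on the bench, lowering it in by hand rather than dropping it, until the taper sits fully home. Let go of it, and leave the square-headed stake resting in the rack.

Things in the scene. Friction and masses are not known exactly. Their poses are not given: they have to be found in the camera images.
- dome_stake: Round steel stake, 121 mm long, 0.5 kg. From the small end: taper 55 mm long, 14 to 30 mm diameter; then a 32 mm cylinder (55 to 105 mm: grip here); then a domed end. Origin: centre of the small end; z runs to the dome. Starts in either rack cradle, small end down, leaning 25 degrees, dome towards the robot's side; lifts out freely upwards or along its axis.
- flat_stake: The other stake, left alone: same steel, taper and 32 mm cylinder (55 to 95 mm), but topped by a flat square head 44 x 44 x 14 mm; 109 mm long. Origin and axes as for the domed stake. It rests in the rack's other cradle, 110 mm beside it.
- rack: Fixed wooden rack, 130 (x) x 218 (y) mm. Origin under its centre, z up, -x its front. Its sloping back leans 25 degrees, top to -x. Cradles at y = +-55 mm; a resting stake's origin is at x 30, z 34 mm. Behind each stake a tongue 24 mm wide reaches 88 mm up along the stake; the full-width wood ends 58 mm up, above it both sides are free for fingers.
- socket (a point): Centre of the socket's mouth, z up, on a fixed dark steel holder: round body 68 mm in diameter, flange 104 mm, mouth 75 mm above the bench. The mouth is 28.5 mm wide and narrows downwards with the stakes' taper, 62 mm deep. A stake fully home stands with its origin about 50 mm below this point, its 32 mm cylinder starting 5 mm above it.

How it is judged (in metres and radians):
On the way, in this order (a step that is already met when the one before it is completed fails the run):
1. the domed stake is held up clear of the rack (height (world z) of dome_stake above 0.08 m and contact force between the fingers and dome_stake above 0.5 N), for 0.1 s.
2. still held, the stake's taper is at least 20 mm down in the socket (z of dome_stake in the frame of socket below -0.02 m and horizontal distance between dome_stake and socket below 0.015 m and contact force between the fingers and dome_stake above 0.5 N), for 0.05 s.
At the end, for the whole second after the job is handed in: The domed stake stands at rest in the socket, its small end at least 40 mm below the mouth and within 10 mm of the socket's axis, tilted less than 10 degrees; the square-headed stake is within 30 mm of where it started (horizontal distance between dome_stake and socket below 0.01 m and z of dome_stake in the frame of socket below -0.04 m and angle between dome_stake's own z axis and vertical below 0.175 rad and linear speed of dome_stake below 0.02 m/s and angular speed of dome_stake below 0.2 rad/s and distance of flat_stake from where it was at the start of the episode below 0.03 m); the robot touches nothing.
It fails at once if the square-headed stake is moved more than 30 mm (distance of flat_stake from where it was at the start of the episode above 0.03 m).
It also fails if it takes over 35 s, if anything falls off the work surface, if the arm or the gripper's body presses on something with over 40 N, if the wrist force passes 120 N, or if a joint passes its speed limit or range.

## Working session

There is one attempt and no reset: what is moved stays moved. The work goes in short steps, each a Python script; the robot and the scene stay as the last script left them, time stands still between calls to the robot, and variables do not carry over. Pictures are saved under pics/ and viewed, at most 10 in all, crops included, and the job is handed in when it is done.

```bash
mkdir -p pics && ls
python3 - <<'E'
from bench import bot, imaging
import cv2
for n in("top","side"):
    im=imaging.capture(n); cv2.imwrite(f"pics/{n}0.png",im)
    m=imaging.camera_model(n); print(n,m)
print(bot.get_state()["t"])
E
```

```text
pics
top {'K': array([[426.74160195,   0.        , 321.39697518],
       [  0.        , 426.74160195, 199.87258641],
       [  0.        ,   0.        ,   1.        ]]), 'position': array([4.7110249e+02, 7.8071375e-01, 1.0028987e+03]), 'rotation': array([ 0.10583988,  0.02906276, -1.54688337])}
side {'K': array([[450.94617921,   0.        , 320.86580675],
       [  0.        , 450.94617921, 192.93876147],
       [  0.        ,   0.        ,   1.        ]]), 'position': array([ 407.80976317, -716.08896154,  554.48240569]), 'rotation': array([ 1.00110778, -0.01021658, -0.22183396])}
0.1
```

View pics/top0.png

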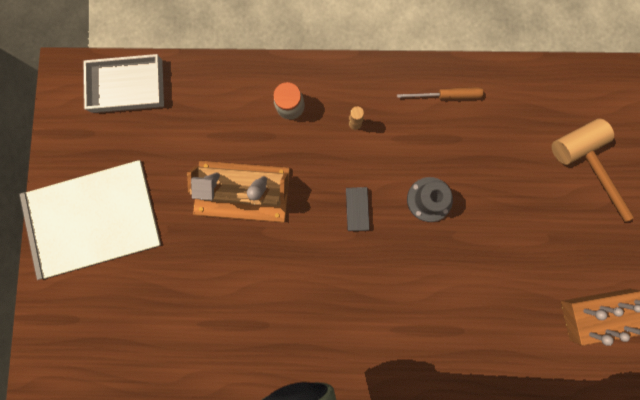

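View pics/side0.png

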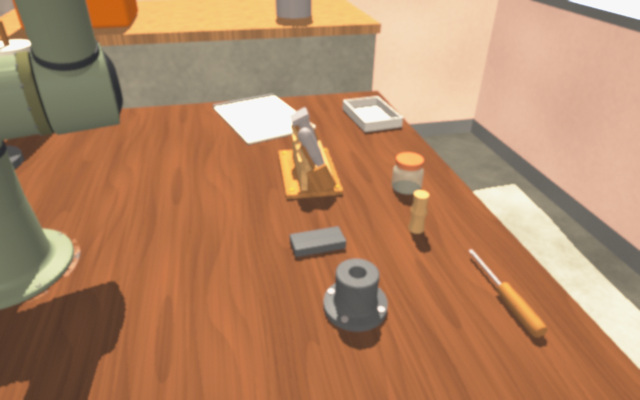

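The top view shows the holder mouth near (434,197), and the rack near (240,190) with the square head at (204,187) and the dome at about (257,188). I'll enlarge both for accurate pixels.

Run:
```python
import cv2,numpy as np
t=cv2.imread("pics/top0.png");s=cv2.imread("pics/side0.png")
a=cv2.resize(t[150:230,180:300],None,fx=6.6,fy=6.6,interpolation=cv2.INTER_CUBIC)[:, :792]
b=np.hstack([cv2.resize(t[170:230,400:460],(264,264),interpolation=cv2.INTER_CUBIC)[:264],cv2.resize(s[250:336,315:401],(264,264),interpolation=cv2.INTER_CUBIC)])
c=cv2.resize(s[100:206,270:350],(800-0,1060))
cv2.imwrite("pics/c1.png",a)
d=np.zeros((600,800,3),np.uint8)
d[:264,:528]=b
d[264:600,:264]=cv2.resize(s[100:202,270:350],(264,336),interpolation=cv2.INTER_CUBIC)
cv2.imwrite("pics/c2.png",d)
```

```text
(no output)
```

View pics/c1.png

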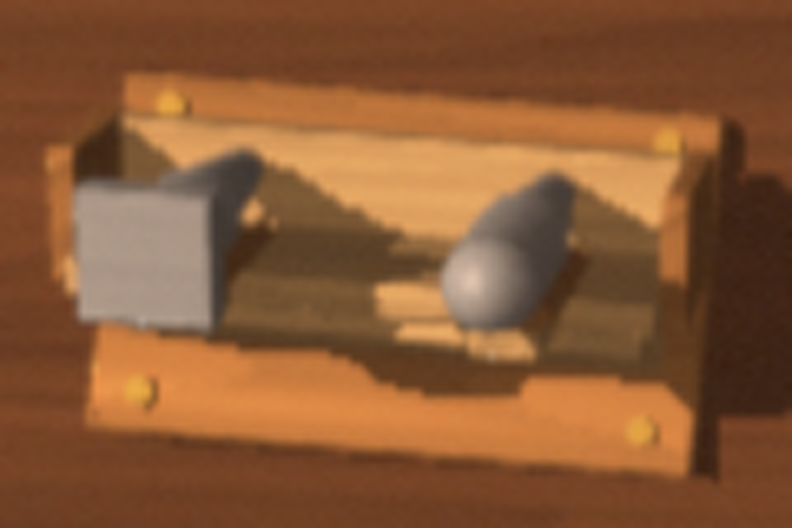

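View pics/c2.png

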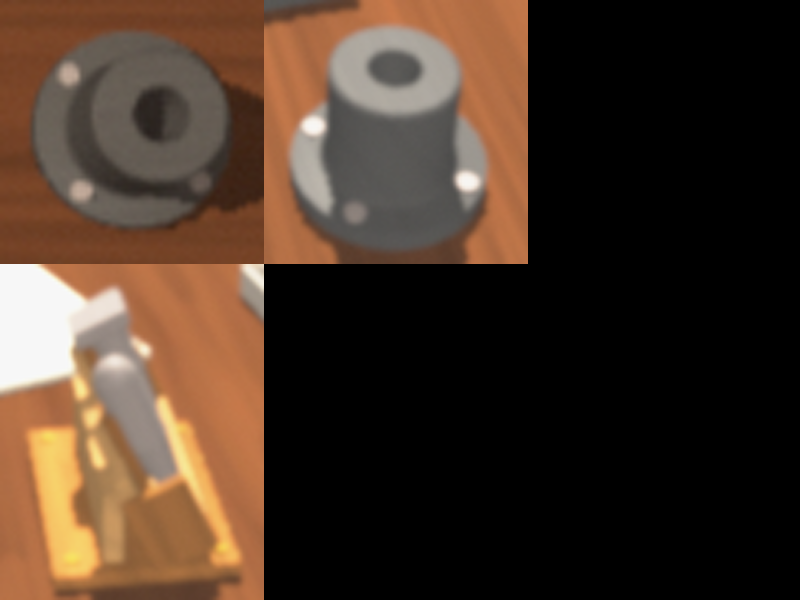

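```bash
cat > h.py <<'E'
import numpy as np
from scipy.spatial.transform import Rotation as R
from scipy.optimize import least_squares
def proj(m,p):
    Rc=m["rotation"]; Rc=R.from_euler("xyz",Rc).as_matrix() if np.ndim(Rc)==1 else Rc
    q=(np.atleast_2d(p)-m["position"])@Rc
    u=(q*[1,-1,-1])@m["K"].T
    return u[:,:2]/u[:,2:]
E
python3 - <<'E'
from h import *
from bench import imaging, solve_ik
T=imaging.camera_model("top");S=imaging.camera_model("side")
tri=lambda a,b:least_squares(lambda p:np.r_[proj(T,p)[0]-a,proj(S,p)[0]-b],[550,0,80])
r=tri([436.1,195.4],[357.2,272]);print("socket",r.x,r.fun)
r=tri([253.4,192.4],[304.95,132.3]);print("dome",r.x,r.fun)
c=lambda x,y:np.array([x/6.6+179.5,y/6.6+149.5])
obs=np.array([c(125,73),c(722,117),c(690,473),c(88,428),c(488,283),c(147,255)])
def model(v):
    z=v[3];P=np.array([[65,109,z],[65,-109,z],[-65,-109,z],[-65,109,z],[-14.4,-55,129.2],[-16,55,132.8]])
    return P@R.from_euler("z",v[2]).as_matrix().T+[v[0],v[1],0]
def f(v): return np.r_[(proj(T,model(v))-obs).ravel(),(proj(S,model(v)[4])[0]-[304.95,132.3]),(v[3]-8)/5]
r=least_squares(f,[550,150,0,8]);print("rack",r.x,r.fun.round(1));print(model(r.x)[4:])
E
```

```text
socket [ 583.25942575 -218.99598361   74.03266536] [-0.08280251  0.39508209  0.28536645 -0.04163212]
dome [575.69402846 168.6467922  134.75960109] [ 0.03176391 -0.19025104 -0.20304981  0.02232093]
rack [ 5.94287224e+02  2.23449106e+02 -5.59851885e-02  6.59512035e+00] [ 0.1 -0.2  0.1 -0.2  0.1  0.4 -0.4  0.   0.2 -0.4 -1.1  0.4  0.3  2.2
 -0.3]
[[576.83220818 169.34104375 129.2       ]
 [581.38986916 279.25822952 132.8       ]]
```

```bash
cat >> h.py <<'E'
RX=np.array([594.3,223.4,0]); YAW=-0.056
Rr=R.from_euler("z",YAW); A=Rr.apply([-np.sin(np.radians(25)),0,np.cos(np.radians(25))])
O=RX+Rr.apply([30,-55,34])
def rpy(z,y):
    x=np.cross(y,z); return R.from_matrix(np.c_[x,y,z]).as_euler("xyz")
YR=Rr.apply([0,1,0])
E
python3 - <<'E'
from h import *
from bench import bot,imaging,solve_ik
import cv2
best=None
for s in(1,-1):
    o=rpy(-A,s*YR); q=solve_ik(O+A*165,o); q2=solve_ik(O+A*65,o); print(s,o,q,q2)
    qs=[solve_ik([583.2,-219,200],[np.pi,0,y]) for y in (0,np.pi)]; print(qs)
    if q is not None and q2 is not None and (best is None or abs(q[5])<abs(best[1][5])): best=(o,q)
o=best[0]; bot.move_ptp(O+A*165,o)
m=imaging.camera_model("wrist"); im=imaging.capture("wrist"); cv2.imwrite("pics/w1.png",im)
st=bot.get_state(); print(st["t"],st["tcp_pos"],st["orientation"],o)
for k in (121,105,55): print(k,proj(m,O+A*k))
print("flat",proj(m,O+A*109+YR*110))
E
```

```text
1 [3.14159265 0.43633231 3.08559265] [ 0.23677712  0.16152028 -0.65909883  0.33026736 -0.1222773   0.26668937] [ 0.21203685  0.36155164 -0.67800679  0.1086692  -0.11216077  0.2439559 ]
[array([-0.47764317,  0.48183164, -0.03661487,  1.05234981,  0.        ,
        2.66394948]), array([-0.47764317,  0.48183164, -0.03661487,  1.05234981,  0.        ,
       -0.47764317])]
-1 [ 3.14159265 -0.43633231 -0.056     ] [ 0.23677712  0.16152028 -0.65909883  0.33026736 -0.1222773  -2.87490329] [ 0.21203685  0.36155164 -0.67800679  0.1086692  -0.11216077 -2.89763675]
[array([-0.47764317,  0.48183164, -0.03661487,  1.05234981,  0.        ,
        2.66394948]), array([-0.47764317,  0.48183164, -0.03661487,  1.05234981,  0.        ,
       -0.47764317])]
2.825 [551.93451673 170.02089923 183.60766164] [-3.14152973  0.43644812  3.08424591] [3.14159265 0.43633231 3.08559265]
121 [[319.61591636 227.16884912]]
105 [[319.48339423 217.38672472]]
55 [[319.16585386 193.94747397]]
flat [[485.25703865 219.48896522]]
```

View pics/w1.png

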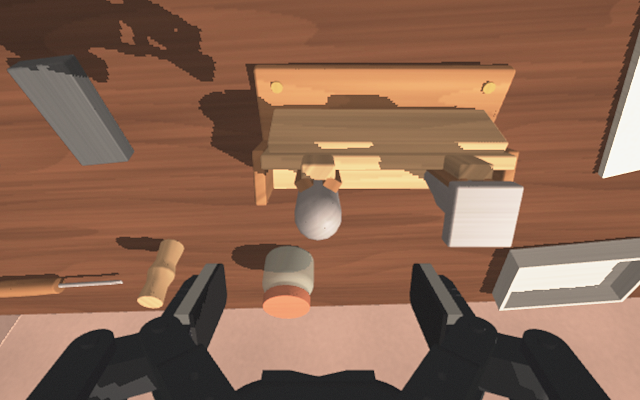

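The wrist view has the dome centred at (318,216) between the fingers, against a predicted (319,217), and the square head at (483,216). The pose agrees, so I'll grasp and lift.

Run:
```python
from h import *
from bench import bot,imaging
import cv2
o=rpy(-A,YR)
def p(l):
    s=bot.get_state();print(l,round(s["t"],2),s["tcp_pos"].round(1) if hasattr(s["tcp_pos"],"round") else s["tcp_pos"],np.round(s["contact_force"],1),round(s["opening"],3),s["gripper_force"])
print(bot.movel(O+A*65,o,120,threshold=15));p("at")
bot.grip(0.0,60);p("grip")
bot.movel(O+A*65+A*110,o,100);p("lift")
bot.move_ptp([583.2,-219,75+65+35],[np.pi,0,np.pi]);p("over")
m=imaging.camera_model("wrist")
im=imaging.capture("wrist"); cv2.imwrite("pics/w2.png",im)
im=imaging.capture("side"); cv2.imwrite("pics/s2.png",cv2.resize(im[100:350,200:520],(768,600)))
print("socket",proj(m,[583.2,-219,75]),"tip",proj(m,[583.2,-219,110]))
print("side tip,mouth",(proj(imaging.camera_model("side"),[[583.2,-219,110],[583.2,-219,75]])-[200,100])*2.4)
```

```text
False
at 3.81 [594.  168.4  93.5] [ 0.2  0.  -0.3] 0.998 0.0
grip 4.36 [593.9 167.9  93.6] [-2.5 -1.3  4.9] 0.358 58.692389130592346
lift 5.61 [547.  170.8 191.8] [-0.1 -0.7 -4. ] 0.358 60.02735763788223
over 7.07 [ 583.4 -217.7  174.9] [-0.1  0.8 -4.6] 0.354 59.975299537181854
socket [[316.47436882 198.8127855 ]] tip [[316.35197642 215.5859028 ]]
side tip,mouth [[380.96402495 369.98248157]
 [377.9592412  411.59910512]]
```

View pics/w2.png

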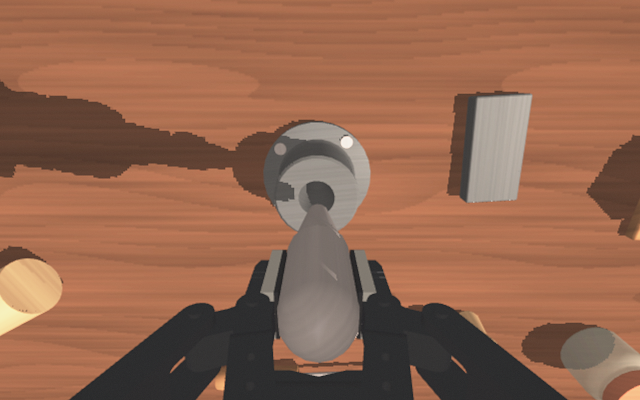

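View pics/s2.png

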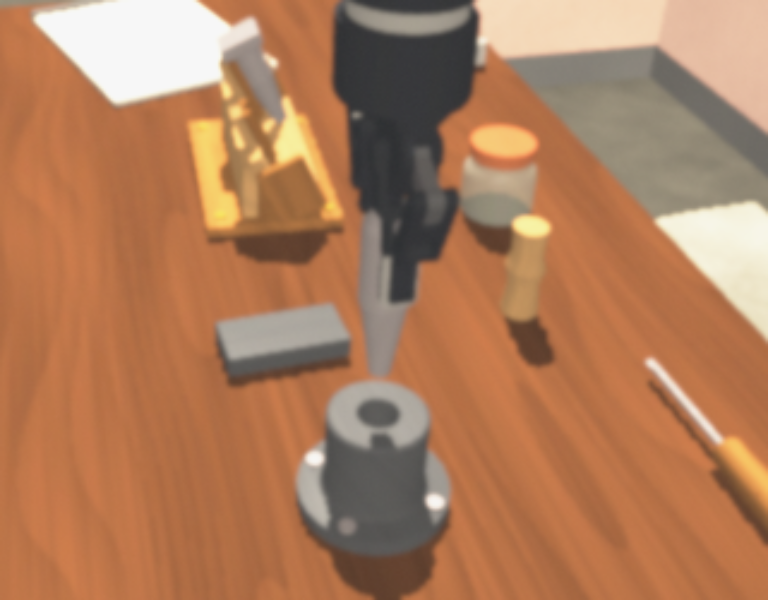

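The mouth is at (378,412) in the side view and (317,195) in the wrist view. The stake tip sits centred above it and the stake is upright. Next I'll lower it with force sensing.

Run:
```python
from h import *
from bench import bot,imaging
import cv2
def p(l):
    s=bot.get_state();print(l,round(s["t"],2),np.round(s["tcp_pos"],1),np.round(s["contact_force"],1),np.round(s["wrist_torque"],2),round(s["gripper_force"],1))
o=[np.pi,0,np.pi]
bot.movel([582,-219,150],o,60);bot.dwell(.3);p("a")
hit=bot.movel([582,-219,116],o,40,threshold=10);p(f"b {hit}")
if not hit:
    hit=bot.movel([582,-219,84],o,25,threshold=10);bot.dwell(.2);p(f"c {hit}")
im=imaging.capture("side"); cv2.imwrite("pics/s3.png",cv2.resize(im[150:350,240:480],(720,600)))
```

```text
a 8.03 [ 582.2 -219.2  150.3] [-0.3  0.1 -5.2] [-0.01  0.03 -0.  ] 60.0
b False 9.03 [ 582.3 -219.1  116.3] [-0.1  0.3 -4. ] [0.07 0.03 0.02] 60.0
c True 10.23 [ 584.4 -218.9   89.7] [ 0.  -0.6  5.1] [-0.08 -0.01 -0.  ] 60.7
```

View pics/s3.png

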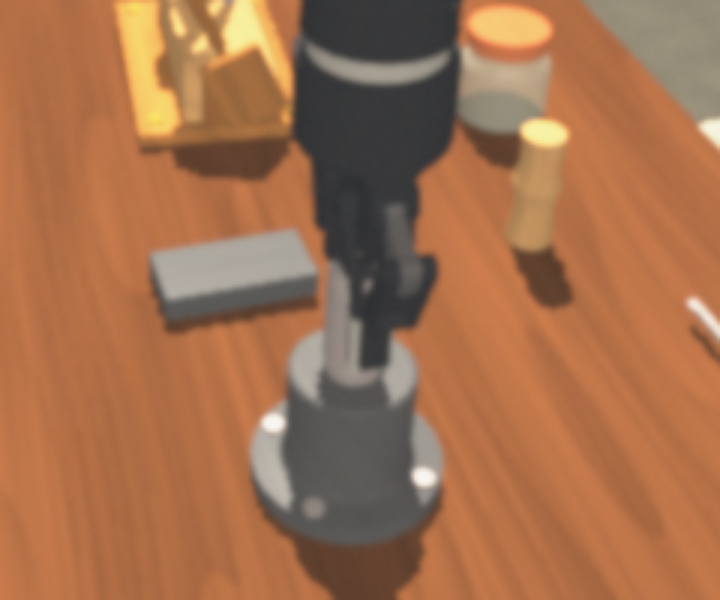

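The cylinder now starts right at the mouth (352,375), and the TCP height is 89.7 against an expected 90. I'll press lightly to confirm it is seated, then release and retreat.

Run:
```python
from h import *
from bench import bot,imaging
import cv2
def p(l):
    s=bot.get_state();print(l,round(s["t"],2),np.round(s["tcp_pos"],1),np.round(s["contact_force"],1),round(s["gripper_force"],1),round(s["opening"],2))
x,y,z=bot.get_state()["tcp_pos"]
print(bot.movel([x,y,z-5],None,15,threshold=15));bot.dwell(.2);p("press")
bot.grip(1.0);bot.dwell(.3);p("open")
x,y,_=bot.get_state()["tcp_pos"]
bot.movel([x,y,230],None,100);bot.dwell(.5);p("up")
s=imaging.capture("side")[150:350,240:480]; w=imaging.capture("wrist")
cv2.imwrite("pics/e4.png",np.hstack([cv2.resize(s,(360,300)),cv2.resize(w[80:380,160:560],(400,300))]))
```

```text
True
press 10.71 [ 584.6 -218.9   89.3] [-0.7 -0.8  5.5] 60.6 0.36
open 11.58 [ 585.  -218.9   89.1] [ 1.   0.2 -0.2] 0.0 1.0
up 13.64 [ 585.  -218.9  230. ] [ 0.5 -0.3 -0.4] 0.0 1.0
```

View pics/e4.png

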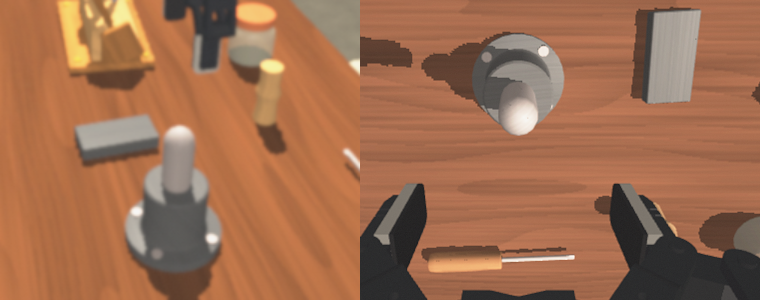

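The stake stands upright in the holder, with its dome at (180,130) and its base at the mouth near (178,185). The gripper is clear, so I'll hand in.

```bash
python3 -c "
from bench import bot
print(bot.sign_off())"
```

```text
the job is handed in; nothing more can be done
None
```

The domed stake stands upright and released in the holder's socket, the square-headed stake was left in the rack, and the job was handed in at about 13.6 s; the sign-off returned no verdict.

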